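# Hold an optical cell in the light gate

### The job

Swing the orange dust hood of the light gate about a quarter turn clear of the gap, then take the optical cell with the blue stopper out of its stand, gripping it by its two white frosted faces only (never touch its clear windows or the stopper). Hold it upright in the light path, midway between the two lens posts with a clear window facing each lens and the light crossing it about a third of the way up, touching nothing but the gripper, and finish while still holding it there. Do not bump the gate with the cell, and leave the red-stoppered cell and the other loose things alone.

Things in the scene. Friction and masses are not known exactly. Their poses are not given: they have to be found in the camera images.
- light_gate: Fixed gate; steel base 150 (x) x 130 (y) x 10 mm, its centre 23 mm to +x of the origin. Two grey lens posts at y = -46 and +46 mm (34 in x, 24 in y, tops 72 mm high), free gap y = -31 to +31 mm. Light runs along y, lens to lens, 55 mm high. Hinge column (26 mm hub, top 94 mm) at x = +75 mm. Origin on the work surface midway between the posts; yaw up to 0.3 rad.
- light_path (a point): Middle of the light path: midway between the lenses, 55 mm above the work surface; axes as the gate's (y along the light, z up).
- hood_arm (a joint): Swing (rad) of the hood arm about the vertical column: 0 = arm along the gate's -x, orange hood (50 x 62 x 4 mm, 79 to 83 mm high) over the gap; grows clockwise seen from above, the free end going towards the gate's +y, stop at 1.6. Starts at 0 to 0.3. Friction (about 0.5 N at the knob) keeps it where it is left; from 1.2 the gap is clear.
- hood_arm_hinge (a point): Point on the vertical hinge axis of the hood arm, 105 mm above the work surface.
- hood_knob (a point): Grip point of the upright black round knob at the free end of the hood arm (12 mm thick, from 90 to 116 mm above the surface; this point is on its axis at 105 mm), 115 mm from the hinge axis. Arm top 90 mm above the surface.
- cell_stand: Fixed black stand 62 (x) x 150 (y) x 22 mm with two rectangular pockets 75 mm apart along its y, each 22 (x) x 30 (y) mm and 14 mm deep. Origin centre of its underside. The cells stand in the pockets with their axes parallel to the stand's, foot 8 mm above the work surface.
- cell_blue: Optical cell, blue stopper, about 60 g, upright in a pocket: 20 mm across its white frosted faces (normals along its x), 28 mm across its clear windows (normals along its y; 13 mm wide strips, 1 mm proud), 80 mm tall, stopper 17 x 22 mm to 90 mm. Origin centre of its underside. Grip across the 20 mm, best 50 to 65 mm above the foot so that the fingers stay above the light.
- cell_blue_window (a point): Point of the blue-stoppered cell the light must pass through: on its axis, 27 mm above its foot.
- cell_red: Bystander: a like cell with a red stopper in the other pocket (which pocket is which varies). Leave it.
- tip_box: Bystander: black block with soldering tips, 51 x 51 x 98 mm, loose, origin under its centre.
- kapton_tape: Bystander: roll of amber tape, 57 x 63 x 12 mm, loose.
- heat_sink: Bystander: finned aluminium heat sink, 36 x 40 x 22 mm, loose.
- big_capacitor: Bystander: dark blue can capacitor standing up, 22 x 22 x 40 mm, loose.
Things that resemble listed ones, but are neither listed nor needed, are in the scene too. Leave any pink look-alike of the cell_blue alone. There is more than one size of the cell_stand; the job needs the larger.

How it is judged (in metres and radians):
On the way, in this order (a step that is already met when the one before it is completed fails the run):
1. the hood arm is swung clear of the gap (1.2 rad or more) (value of joint hood_arm above 1.2 rad), for 0.2 s.
2. the blue-stoppered cell is lifted out of its pocket in the fingers (height (world z) of cell_blue above 0.035 m and contact force between the fingers and cell_blue above 1 N and contact force between cell_blue and cell_stand below 0.1 N), for 0.2 s.
At the end, for the whole second after the job is handed in: Blue-stoppered cell held still in the fingers (over 2 N, under 20 mm/s), off the gate; its point 27 mm above the foot within 6 mm sideways, 12 mm in height and 12 mm along the light of the path's middle; windows square within 0.15 rad, upright within 0.12 rad; hood arm at 1.2 rad or more (value of joint hood_arm above 1.2 rad and x of cell_blue_window in the frame of light_path between -0.006 and 0.006 m and y of cell_blue_window in the frame of light_path between -0.012 and 0.012 m and z of cell_blue_window in the frame of light_path between -0.012 and 0.012 m and angle between the y axis of cell_blue and the y axis of light_gate, either way round below 0.15 rad and angle between cell_blue's own z axis and vertical below 0.12 rad and contact force between the fingers and cell_blue_c0 above 2 N and contact force between cell_blue and light_gate below 0.1 N and linear speed of cell_blue below 0.02 m/s); the arm keeps its last pose, push and grip.
It fails at once if the fingers touch a clear window of the blue-stoppered cell (contact force between the fingers and cell_blue_c1 above 0.5 N or contact force between the fingers and cell_blue_c2 above 0.5 N).
It fails at once if the fingers touch the stopper (contact force between the fingers and cell_blue_c3 above 0.5 N).
It fails at once if the cell bumps the gate (contact force between cell_blue and light_gate above 4 N).
It fails at once if the red-stoppered cell is disturbed (distance of cell_red from where it was at the start of the episode above 0.01 m).
It fails at once if a loose bystander is shoved (distance of any of tip_box, kapton_tape, heat_sink, big_capacitor from where it was at the start of the episode above 0.02 m).
It also fails if it takes over 51 s, if anything falls off the work surface, if the arm or the gripper's body presses on something with over 40 N, if the wrist force passes 120 N, or if a joint passes its speed limit or range.

### The arm

A 6-joint arm with a two-finger parallel gripper is mounted at the origin on a cart in front of the work surface, level with it; the furniture and walls round the work are solid. World frame = base frame: x ahead of the robot, y to its left, z up, the work surface at z = 0. Lengths are in mm, angles in rad, forces in N, time in s.
With the tool pointing down it reaches from about 325 to 1000 mm from the base axis. Payload 5.1 kg.
Tool frame: the origin (TCP) lies midway between the tips of the shut fingers; the grasp point (between the pads) lies arm.tcp_to_grasp behind it (arm.tcp_to_grasp is the distance from the TCP to the grasp point, in mm); z points along the fingers, y is the line along which they close (so a half turn about z gives the same grasp; the last joint's range is limited). The gripper opens to 85 mm and grips with 20 to 120 N. Pads are 22 mm wide; open, the fingers measure 114 mm over their backs; the gripper's body (76 mm by 85 mm) begins 54 mm behind the grasp point. The pads swing forward as they close: fully open they stand 13 mm farther back than shut.
Start: joints at [-1.3, 0.124, 1.65, -0, 1.367, -0.083], TCP at [225.17, -609.74, 231.322] pointing down, gripper open.
Joint ranges: [-2.61, 2.61], [-1.02, 2.33], [0.03, 2.71], [-1.35, 4.49], [0.32, 2.68], [-2.91, 2.91]. Speed limits (rad/s): [2.57, 2.57, 3.14, 3.14, 3.14, 3.14].

### API

Orientations are given as a unit quaternion [x, y, z, w].
In Python, from workcell import arm gives the robot as it stands.
- The arm moves only by the tool servo_tool, never from a script. Its argument "commands" is a list of rows, each a list of 7 numbers: the shift along the tool's x, y, z in units of 40 mm (1.0 is 40 mm), then the turn, a rotation vector about the tool's x, y, z in units of 6 degrees (1.0 is 6 degrees), then the closure, from 0 (fully open) to 1 (shut). In form: [[x, y, z, ax, ay, az, hand], ...]. A call has 1 to 5 rows; each row is the pose to reach, as a shift and turn from the pose commanded when the call began, along the tool's axes at that moment; what a row does not reach only later rows make up. A row lasts 1/8 s, in which the tool goes at most 62.5 mm and 10.7 degrees, less where a joint would pass 70% of its speed; a pose out of reach is approached as far as the arm can. A call with a gripper value outside its range is refused whole. The fingers move at their own pace and stop on an object; "grip_force" is the grip in N (left out, the last holds). Time passes only in rows, so rows that repeat a pose let the fingers close. It gives the time, the measured TCP pose, the force, the opening and the grip force at its end, in the units of the state.
- arm.observe(): the state, without advancing time (a new reading comes with each control period).
- arm.grab_frame(name): name is "scene" or "top" or "wrist"; returns (picture, depth): 480x640x3 uint8, red, green, blue; 480x640 float32, mm along the optical axis (not along the pixel's ray), 0 where there is no reading.
- arm.get_calibration(name): a dict with "mtx" (3x3 intrinsics, pixels), "pose" (4x4, takes a point from camera to world coordinates). Camera axes: x right, y up, looking along -z (the intrinsics and any distortion apply to the point x, -y, -z); pixel columns grow to the right and rows downward; lengths in mm; the calibration is good to about 2 mm. A picture is of the moment at which its call begins: read the wrist's pose just before it. get_calibration takes no time and is no camera call; for the wrist camera it gives the pose at the moment of the call.
- arm.sign_off(): hands the job in; it is judged then, once.
Trained networks look in the newest picture that a camera, given by its name, has taken for a name from the list of things; names that differ only in an ending like _2 or _b are one class to them, and where a whole thing is asked for, a point or a joint stands for the part that bears it (a point fixed in the world has none). Each returns a list of dicts, best first, with "conf" (0 to 1); they miss things now and then, are a little off and sometimes report something else, mostly with a low value. They report only what shows in the picture. A call takes as long as a camera call. They do not tell look-alikes from the thing itself.
- arm.outline_of(camera, name): "region" (480x640 bool, what is visible of it) and "at" ([column, row] in pixels, amid what is visible of it).
- arm.spot_point(camera, name): "at" ([column, row] in pixels: a listed point, or the origin of a listed thing).
The state is a dict: "clock": time; "q": joint angles; "qvel": joint speeds; "joint_torque": joint torques, N m; "eef_pos": TCP position; "tcp_rot": TCP orientation; "wrist_force": force on the tool from outside, world axes, zero at the start; "wrist_torque": the same for the moment, N m; "gripper_width": finger opening in mm; "grip_force": force on a finger pad.
Only numpy, scipy, OpenCV 4.12 (cv2) and the standard library are available. Lean on these libraries where they do the work, as an engineer would, in place of code of your own. Each camera call takes 0.05 s, during which the arm holds its last target. There are 200 camera calls.

## Working session

There is one attempt and no reset: what is moved stays moved. The work goes in short steps, Python scripts to look and compute and a tool call to move; the robot and the scene stay as the last step left them, time stands still between calls to the robot, and variables do not carry over. Pictures are saved under pics/ and viewed, at most 10 in all, crops included, and the job is handed in when it is done.

Besides the shell and the picture viewer there is one more tool, called after ">>>" as name(argument=value, ...), one argument or row to a line, values as JSON. servo_tool: Moves the arm, as the interface text tells. Its arguments: {"type":"object","properties":{"commands":{"type":"array","items":{"type":"array","items":{"type":"number"}}},"grip_force":{"type":"number"}},"required":["commands"]}

```bash
mkdir -p pics; ls
cat > h.py <<'E'
import numpy as np,cv2
from workcell import arm
def world(cam,px,d,cal=None):
    c=cal or arm.get_calibration(cam);K=np.array(c["mtx"]);T=np.array(c["pose"])
    x=(px[0]-K[0,2])/K[0,0]*d;y=(px[1]-K[1,2])/K[1,1]*d
    return (T@[x,-y,-d,1])[:3]
def ray(cam,px,cal=None):
    c=cal or arm.get_calibration(cam);T=np.array(c["pose"])
    p=world(cam,px,1.0,c)-T[:3,3];return T[:3,3],p/np.linalg.norm(p)
def at_z(cam,px,z,cal=None):
    o,d=ray(cam,px,cal);return o+d*(z-o[2])/d[2]
def tri(rays):
    A=np.zeros((3,3));b=np.zeros(3)
    for o,d in rays:
        P=np.eye(3)-np.outer(d,d);A+=P;b+=P@o
    x=np.linalg.solve(A,b);return x,[np.linalg.norm((np.eye(3)-np.outer(d,d))@(x-o)) for o,d in rays]
def save(img,n): cv2.imwrite(f"pics/{n}.png",img[...,::-1])
E
python3 - <<'E'
from h import *
print(arm.observe(),arm.tcp_to_grasp)
for c in("scene","top"):
    im,d=arm.grab_frame(c);save(im,c);np.save(c,d);cal=arm.get_calibration(c);print(c,cal)
    for n in("light_gate","cell_stand","cell_blue","cell_red","hood_arm","tip_box","kapton_tape","heat_sink","big_capacitor"):
        for r in arm.outline_of(c,n)[:3]:
            u=np.array(r["at"]);dd=d[int(u[1]),int(u[0])];print(c,n,round(r["conf"],2),u.round(),world(c,u,dd,cal).round())
    for n in("light_path","hood_arm_hinge","hood_knob","cell_blue","cell_blue_window","cell_stand","light_gate"):
        for r in arm.spot_point(c,n)[:3]: print("pt",c,n,round(r["conf"],2),np.round(r["at"],1))
E
```

```text
pics
{'clock': 0.0, 'q': array([-1.29961638e+00,  1.24474562e-01,  1.65170498e+00,  1.23473839e-05,
        1.36748830e+00, -8.25903154e-02]), 'qvel': array([-0.00116996, -0.0008077 ,  0.0021567 , -0.00150652,  0.0009857 ,
       -0.00022703]), 'joint_torque': array([-2.85181290e-03, -4.23615146e+01, -3.65455198e+01, -1.47024448e-04,
        7.06739855e-03,  1.17579770e-06]), 'eef_pos': array([ 224.99884711, -609.15366418,  230.05447191]), 'tcp_rot': array([ 9.84396264e-01,  1.75962836e-01, -9.16762535e-05, -1.03355195e-03]), 'wrist_force': array([ 0.38606874, -0.12354155, -0.48921222]), 'wrist_torque': array([0.03739673, 0.02999446, 0.01087285]), 'grip_force': 0.0, 'gripper_width': 85.21028877303169} 18.700000000000003
scene {'mtx': array([[510.62952943,   0.        , 316.00952108],
       [  0.        , 510.62952943, 232.61442812],
       [  0.        ,   0.        ,   1.        ]]), 'pose': array([[-9.07318140e-01,  2.36291165e-01, -3.47764689e-01,
         1.84985410e+02],
       [-4.20188809e-01, -5.38461697e-01,  7.30411094e-01,
         8.24203914e+02],
       [-1.46682757e-02
[... 2221 characters left out ...]
91.] [473. -90.  97.]
top hood_arm 0.17 [308. 291.] [474. -16. 103.]
top tip_box 0.83 [356. 193.] [ 740. -150.   46.]
top kapton_tape 0.73 [235. 305.] [433. 195.  10.]
top heat_sink 0.47 [207. 297.] [458. 271.  18.]
top heat_sink 0.16 [438. 250.] [ 576. -360.   93.]
top big_capacitor 0.48 [318. 218.] [674. -44.  37.]
pt top light_path 0.8 [437.4 253.9]
pt top hood_arm_hinge 0.79 [443.7 221.3]
pt top hood_knob 0.64 [438.3 267.3]
pt top cell_blue 0.48 [338.7 253.4]
pt top cell_blue 0.44 [312.8 286.4]
pt top cell_blue_window 0.67 [336.7 254.8]
pt top cell_blue_window 0.62 [308.3 289.8]
pt top cell_stand 0.67 [371.8 241. ]
pt top cell_stand 0.66 [324.7 289.8]
pt top light_gate 0.82 [429.  251.8]
```

Run:
```python
import cv2
t=cv2.imread("pics/top.png")[160:340,180:480];s=cv2.imread("pics/scene.png")[130:400,250:450]
t=cv2.resize(t,None,fx=2,fy=2,interpolation=3);s=cv2.resize(s,None,fx=2,fy=2,interpolation=3)
import numpy as np
cv2.imwrite("pics/top_c.png",t);cv2.imwrite("pics/scene_c.png",s)
```

```text
(no output)
```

View pics/top_c.png

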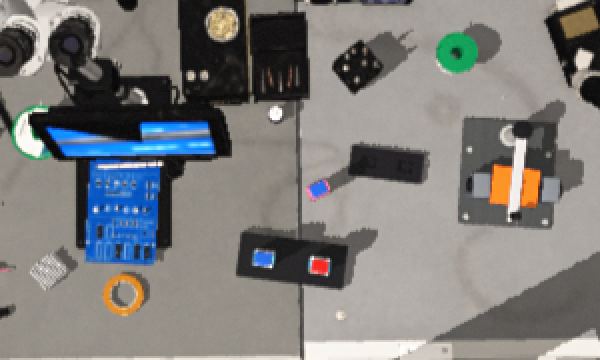

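View pics/scene_c.png

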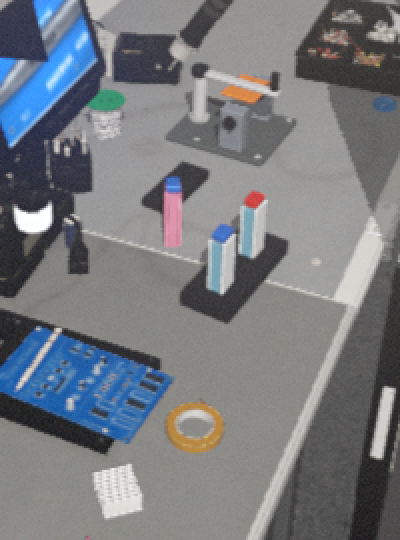

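The top picture shows the blue-stoppered cell in the larger stand at full-frame px (311,289). The red cell is at (339,292), the pink look-alike at (339,254) by the small stand at (374,241), and the gate at (430,246) with its knob at (437,267).

Candidates for the cell, in top px:
- (311,289): white body with a blue stopper, in the large stand. This is the one I choose.
- (339,254): pink body with a blue stopper. Not this one.
- (339,292): red stopper. Not this one.

In the scene picture the same three are at (360,258), (336,237) and (376,240).

Run:
```python
from h import *
from scipy.spatial.transform import Rotation as R
S=lambda p:ray("scene",p);T=lambda p:ray("top",p)
for n,a,b in(("hinge",(349.1,159.1),(443.7,221.3)),("knob",(386.4,173.9),(438.3,267.3)),("path",(369.6,181.2),(437.4,253.9)),("win",(360.7,265.8),(308.3,289.8)),("gate",(373,200.9),(429,251.8)),("stand",(367.2,271.6),(324.7,289.8))):
    x,e=tri([S(a),T(b)]);print(n,x.round(1),np.round(e,1))
o=arm.observe();c=arm.get_calibration("wrist");P=np.array(c["pose"]);r=R.from_quat(o["tcp_rot"])
print(r.as_matrix().round(3),"cam in tool",r.inv().apply(P[:3,3]-o["eef_pos"]).round(1),(r.inv().as_matrix()@P[:3,:3]).round(3),c["mtx"][0][0])
```

```text
hinge [ 650.  -375.6  100.2] [1. 1.]
knob [ 531.6 -359.9   87.4] [1.3 1.3]
path [ 573.8 -364.4   52.3] [7.1 7.1]
win [474.6 -14.   44.4] [0. 0.]
gate [ 571.1 -358.4   -8.7] [4.9 4.9]
stand [472.8 -58.6  -6.7] [0.3 0.3]
[[ 0.938  0.346  0.   ]
 [ 0.346 -0.938  0.   ]
 [ 0.    -0.    -1.   ]] cam in tool [  81.7   -0.2 -142.7] [[ 0.001  0.948  0.318]
 [ 1.    -0.001 -0.001]
 [-0.     0.318 -0.948]] 351.0687150254626
```

>>> servo_tool(
  commands=[
    [1.5,-0.7,0,0,0,1,0],
    [3,-1.4,0,0,0,2,0],
    [4.5,-2.1,0,0,0,3,0],
    [6,-2.8,0,0,0,4,0],
    [7.5,-3.4,0,0,0,4.7,0],
  ],
)

```text
clock: 2.33
eef_pos: [448.2, -388.1, 231.7]
tcp_rot: [0.998, -0.071, 0.0, 0.0]
wrist_force: [-0.1, -1.2, -1.1]
gripper_width: 85.4
grip_force: 0.0
```

>>> servo_tool(
  commands=[
    [0.5,0,0,0,0,0,0],
    [0.5,0,0,0,0,0,0],
  ],
)

```text
clock: 2.58
eef_pos: [467.9, -391.8, 231.3]
tcp_rot: [0.998, -0.068, -0.0, 0.0]
wrist_force: [0.3, -0.5, -0.4]
gripper_width: 85.4
grip_force: 0.0
```

```bash
cat > look.py <<'E'
import sys,pickle
from h import *
tag=sys.argv[1];names=sys.argv[2].split(",")
cal=arm.get_calibration("wrist");im,d=arm.grab_frame("wrist");save(im,tag)
pts={n:[(r["conf"],r["at"]) for r in arm.spot_point("wrist",n)[:3]] for n in names}
pickle.dump((cal,im,d,pts),open(tag+".pkl","wb"))
for n,l in pts.items():
    for c,u in l:
        dd=d[min(479,max(0,int(u[1]))),min(639,max(0,int(u[0])))];print(n,round(c,2),np.round(u,1),"depth pt",world("wrist",u,dd,cal).round(1))
E
python3 look.py w1 light_path,hood_arm_hinge,hood_knob,light_gate
```

```text
light_path 0.64 [271.2 109. ] depth pt [ 565.1 -366.9   83.3]
hood_arm_hinge 0.68 [274.9 110.5] depth pt [ 563.6 -369.6   84.2]
hood_knob 0.68 [256.6 161.9] depth pt [ 529.6 -354.2  116.5]
light_gate 0.86 [275.1 111.7] depth pt [ 562.8 -369.5   83.5]
```

>>> servo_tool(
  commands=[
    [1.2,-0.6,-0.2,0,0,0,0],
    [1.2,-1.2,-0.5,0,0,0,0],
    [1.2,-1.2,-0.5,0,0,0,0],
  ],
)

```text
clock: 3.2
eef_pos: [521.1, -351.0, 252.9]
tcp_rot: [0.998, -0.068, 0.001, 0.001]
wrist_force: [-0.6, 0.3, 1.0]
gripper_width: 85.6
grip_force: 0.0
```

```bash
python3 look.py w2 light_path,hood_arm_hinge,hood_knob,light_gate
python3 - <<'E'
import pickle
from h import *
A=pickle.load(open("w1.pkl","rb"));B=pickle.load(open("w2.pkl","rb"))
for n in A[3]:
    if A[3][n] and B[3][n]:
        x,e=tri([ray("wrist",A[3][n][0][1],A[0]),ray("wrist",B[3][n][0][1],B[0])]);print(n,x.round(1),np.round(e,1))
E
```

```text
light_path 0.85 [326.  159.2] depth pt [ 573.8 -363.5   89.8]
hood_arm_hinge 0.71 [318.8  66.1] depth pt [ 644.8 -367.2   94.8]
hood_arm_hinge 0.55 [321.1 215.3] depth pt [ 532.1 -353.5  115.5]
hood_knob 0.68 [320.2 214.9] depth pt [ 532.7 -352.9  116.1]
hood_knob 0.4 [ 37.9 281.3] depth pt [484.4 -38.2  48.5]
light_gate 0.64 [323.8 155.9] depth pt [ 576.8 -362.    90. ]
light_path [ 568.4 -362.7   41.3] [1.4 1.4]
hood_arm_hinge [ 577.5 -381.8  365.1] [34.4 34.4]
hood_knob [ 529.  -352.   102.7] [0.5 0.5]
light_gate [ 568.  -360.9   -3.2] [1.7 1.7]
```

View pics/w2.png

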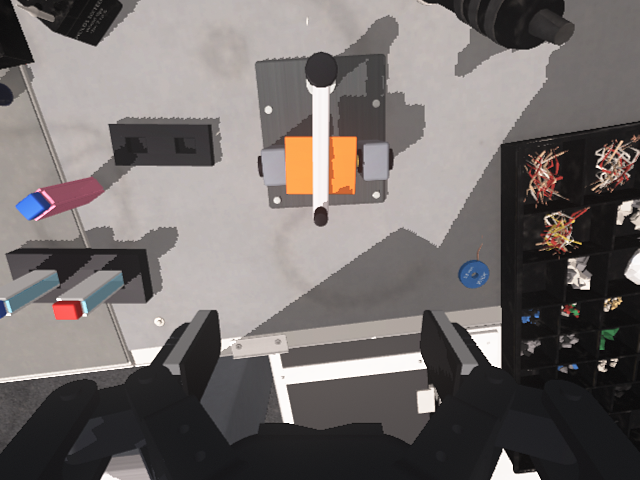

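The wrist view shows the knob at (320,215), the hinge hub at (321,70), the orange hood over the gap at (320,165), and the posts at (273,166) and (375,160). All of it agrees with the gate description.

```bash
cat > gate.py <<'E'
import pickle,sys
from h import *
def cloud(tag):
    cal,im,d,_=pickle.load(open(tag+".pkl","rb"));K=cal["mtx"];v,u=np.mgrid[:480,:640]
    P=np.stack([(u-K[0,2])/K[0,0]*d,-(v-K[1,2])/K[1,1]*d,-d,np.ones_like(d)],-1)@np.array(cal["pose"]).T
    return P[...,:3],im.astype(int),d>0
def rect(p):
    r=cv2.minAreaRect(p.astype(np.float32));return np.round(r[0],1),np.round(r[1],1),round(r[2],1)
if __name__=="__main__":
  for t in sys.argv[1:]:
    P,im,ok=cloud(t);X,Y,Z=P[...,0],P[...,1],P[...,2]
    roi=ok&(np.abs(X-590)<110)&(np.abs(Y+362)<100)
    base=roi&(Z>6)&(Z<14);print(t,"base z",np.median(Z[base]).round(1),rect(P[base][:,:2]))
    post=roi&(Z>66)&(Z<76);n,l,s,c=cv2.connectedComponentsWithStats(post.astype(np.uint8))
    for i in range(1,n):
        if s[i,4]>60: q=P[l==i];print(" post",s[i,4],rect(q[:,:2]),np.median(q[:,2]).round(1))
    for nm,lo,hi in(("arm",86,92),("hub",92.5,98),("knob",110,120)):
        m=roi&(Z>lo)&(Z<hi);q=P[m]
        if len(q)>20: print(" ",nm,len(q),rect(q[:,:2]),np.median(q[:,2]).round(1),q[:,:2].mean(0).round(1))
    o=roi&(im[...,0]>200)&(im[...,2]<90)&(Z>70);print(" hood",rect(P[o][:,:2]),np.median(Z[o]).round(1))
E
python3 gate.py w1 w2
```

```text
w1 base z 10.1 (array([ 589.1, -364.3]), array([130.3, 147.7]), 85.1)
 post 1331 (array([ 564.1, -406.9]), array([26.8, 34. ]), 82.9) 71.9
 post 1045 (array([ 571.4, -315. ]), array([21., 34.]), 85.1) 71.9
  arm 2853 (array([ 579.6, -358.8]), array([ 20.5, 116.8]), 79.7) 90.0 [ 584.4 -361.1]
  hub 225 (array([ 581. , -358.1]), array([ 20. , 110.8]), 79.8) 94.0 [ 624.2 -366.8]
  knob 223 (array([ 528.5, -352.7]), array([11.4, 11.3]), 40.2) 115.7 [ 528.6 -353.2]
 hood (array([ 567.9, -358. ]), array([61.5, 49.5]), 82.2) 83.1
w2 base z 10.1 (array([ 590.3, -364.9]), array([131.1, 150.2]), 85.3)
 post 1025 (array([ 563.9, -407. ]), array([27.3, 34. ]), 84.5) 71.8
 post 879 (array([ 571.8, -315.3]), array([22.2, 33.3]), 81.9) 72.0
  arm 2052 (array([ 616.5, -379.3]), array([ 71.8, 190. ]), 56.0) 89.9 [ 584.  -360.6]
  hub 907 (array([ 619.4, -380.1]), array([ 70.4, 184.2]), 54.3) 94.1 [ 640.6 -369.1]
  knob 222 (array([ 596.1, -406.2]), array([ 11.6, 183.4]), 51.6) 115.7 [ 560.5 -377. ]
 hood (array([ 568.3, -357.5]), array([62.4, 48.5]), 82.2) 83.1
```

Gate: origin ≈ (567.3,-362.2), yaw ≈ -0.084. Hinge ≈ (642,-368.5). Knob (528.6,-353), 114.5 mm from the hinge (text says 115), so the hood angle is about 0.05. Now I descend to the knob.

>>> servo_tool(
  commands=[
    [0.2,0,1,0,0,0,0],
    [0.2,0,2,0,0,0,0],
    [0.2,0,3,0,0,0,0],
    [0.2,0,3,0,0,0,0],
  ],
)

```text
clock: 3.95
eef_pos: [526.0, -351.2, 126.6]
tcp_rot: [0.998, -0.07, -0.004, -0.003]
wrist_force: [0.6, 0.4, -0.7]
gripper_width: 85.7
grip_force: 0.0
```

>>> servo_tool(
  commands=[
    [0,0,0,0,0,0,0],
    [0,0,0,0,0,0,0],
  ],
)

```text
clock: 4.2
eef_pos: [530.0, -353.8, 134.3]
tcp_rot: [0.998, -0.069, 0.002, 0.001]
wrist_force: [-0.1, -0.1, -0.3]
gripper_width: 85.5
grip_force: 0.0
```

>>> servo_tool(
  commands=[
    [0,0,0.5,0,0,0,0],
    [0,0,0.95,0,0,0,0.3],
    [0,0,0.95,0,0,0,0.7],
    [0,0,0.95,0,0,0,1],
    [0,0,0.95,0,0,0,1],
  ],
  grip_force=25,
)

```text
clock: 4.82
eef_pos: [529.3, -352.9, 94.0]
tcp_rot: [0.998, -0.069, 0.0, 0.0]
wrist_force: [-0.4, 2.3, 0.3]
gripper_width: 12.2
grip_force: 0.7
```

>>> servo_tool(
  commands=[
    [0,0,0,0,0,0,1],
    [0,0,0,0,0,0,1],
    [0,0,0,0,0,0,1],
  ],
)

```text
clock: 5.2
eef_pos: [529.3, -353.0, 94.1]
tcp_rot: [0.998, -0.069, 0.001, 0.0]
wrist_force: [1.1, 0.1, 0.8]
gripper_width: 11.2
grip_force: 24.6
```

>>> servo_tool(
  commands=[
    [0.03,-0.4,0,0,0,1.33,1],
    [0.11,-0.79,0,0,0,2.67,1],
    [0.25,-1.17,0,0,0,4,1],
    [0.44,-1.52,0,0,0,5.33,1],
    [0.67,-1.85,0,0,0,6.67,1],
  ],
)

```text
clock: 5.82
eef_pos: [566.3, -283.2, 94.0]
tcp_rot: [0.913, -0.408, 0.001, 0.0]
wrist_force: [2.3, -3.7, 1.2]
gripper_width: 11.1
grip_force: 24.5
```

>>> servo_tool(
  commands=[
    [0,0,0,0,0,0,1],
  ],
)

```text
clock: 5.95
eef_pos: [566.6, -282.9, 94.0]
tcp_rot: [0.914, -0.405, 0.001, 0.0]
wrist_force: [0.9, -1.8, 2.1]
gripper_width: 11.3
grip_force: 24.8
```

>>> servo_tool(
  commands=[
    [0.03,-0.4,0,0,0,1.33,1],
    [0.11,-0.79,0,0,0,2.67,1],
    [0.25,-1.17,0,0,0,4,1],
    [0.44,-1.52,0,0,0,5.33,1],
    [0.67,-1.85,0,0,0,6.67,1],
  ],
)

```text
clock: 6.58
eef_pos: [638.7, -254.0, 94.0]
tcp_rot: [0.719, -0.695, 0.0, 0.0]
wrist_force: [-0.6, -2.7, 2.8]
gripper_width: 11.1
grip_force: 24.9
```

>>> servo_tool(
  commands=[
    [0,0,0,0,0,0,1],
    [0,0,0,0,0,0,1],
  ],
)

```text
clock: 6.82
eef_pos: [638.5, -254.0, 94.0]
tcp_rot: [0.72, -0.694, 0.001, -0.0]
wrist_force: [0.5, -1.3, 4.7]
gripper_width: 10.9
grip_force: 25.0
```

>>> servo_tool(
  commands=[
    [0,0,0,0,0,0,0.6],
    [0,0,0,0,0,0,0.6],
    [0,0,0,0,0,0,0.6],
    [0,0,-1,0,0,0,0.6],
    [0,0,-2,0,0,0,0.4],
  ],
)

```text
clock: 7.45
eef_pos: [637.8, -253.0, 173.0]
tcp_rot: [0.72, -0.694, -0.001, 0.0]
wrist_force: [0.6, -0.1, -0.4]
gripper_width: 50.2
grip_force: 0.0
```

>>> servo_tool(
  commands=[
    [0,0.3,-1,0,0,0,0],
    [-1.2,1,-1.7,0,0,0,0],
    [-2.6,1.8,-1.7,0,0,0,0],
    [-3.9,2.5,-1.7,0,0,0,0],
    [-5.2,3.2,-1.7,0,0,0,0],
  ],
)

```text
clock: 8.07
eef_pos: [501.8, -48.5, 241.1]
tcp_rot: [0.72, -0.694, -0.0, -0.0]
wrist_force: [0.6, 0.6, 0.6]
gripper_width: 85.5
grip_force: 0.0
```

>>> servo_tool(
  commands=[
    [-1.3,0.65,0,0,0,0,0],
    [-1.3,0.65,0,0,0,0,0],
    [-1.3,0.65,0,0,0,0,0],
  ],
)

```text
clock: 8.45
eef_pos: [472.3, -20.0, 241.2]
tcp_rot: [0.729, -0.684, -0.005, -0.008]
wrist_force: [0.5, 1.0, -0.3]
gripper_width: 85.5
grip_force: 0.0
```

```bash
python3 look.py w3 cell_blue,cell_blue_window,cell_stand
```

```text
cell_blue 0.81 [232.4 119.6] depth pt [557.6 -97.1  46.6]
cell_blue 0.79 [314.9 194. ] depth pt [479.  -36.5  58.5]
cell_blue 0.59 [344.8 347.2] depth pt [429.3 171.7   2.3]
cell_blue_window 0.98 [227.  118.2] depth pt [558.4 -98.2  62.3]
cell_blue_window 0.89 [319. 202.] depth pt [474.9 -36.   87.9]
cell_stand 0.88 [323.2 161.6] depth pt [472.9 -62.3  21.5]
cell_stand 0.56 [191.3   5.1] depth pt [ 600.3 -191.4   14.5]
```

>>> servo_tool(
  commands=[
    [-1.2,0.6,0,0,0,0,0],
    [-1.5,0.9,0,0,0,0,0],
    [-1.5,0.9,0,0,0,0,0],
  ],
)

```text
clock: 9.02
eef_pos: [429.1, 9.7, 241.1]
tcp_rot: [0.74, -0.672, -0.012, -0.019]
wrist_force: [0.0, -0.3, 0.1]
gripper_width: 85.1
grip_force: 0.0
```

```bash
python3 look.py w4 cell_blue,cell_blue_window,cell_stand
python3 - <<'E'
import pickle
from h import *
A=pickle.load(open("w3.pkl","rb"));B=pickle.load(open("w4.pkl","rb"))
for n in A[3]:
    for a in A[3][n][:2]:
        for b in B[3][n][:2]:
            x,e=tri([ray("wrist",a[1],A[0]),ray("wrist",b[1],B[0])]);
            if max(e)<4: print(n,x.round(1),np.round(e,1))
from gate import cloud,rect
for t in("w3","w4"):
    P,im,ok=cloud(t);X,Y,Z=P[...,0],P[...,1],P[...,2]
    roi=ok&(np.abs(X-473)<70)&(np.abs(Y+55)<110)
    s=roi&(Z>18)&(Z<25);print(t,"stand",rect(P[s][:,:2]),np.median(Z[s]).round(1))
    for nm,lo,hi in(("stopper",94,102),("celltop",84,91)):
        m=(roi&(Z>lo)&(Z<hi)).astype(np.uint8);n,l,st,c=cv2.connectedComponentsWithStats(m)
        for i in range(1,n):
            if st[i,4]>40: q=P[l==i];print(" ",nm,st[i,4],rect(q[:,:2]),np.median(q[:,2]).round(1),im[l==i].mean(0).round())
E
```

```text
cell_blue 0.61 [280.7 161.7] depth pt [467.4 -33.1  88.2]
cell_blue 0.6 [191.2  73.8] depth pt [557.1 -94.3  35.3]
cell_blue_window 0.83 [279.1 161.5] depth pt [469.2 -32.4  83.2]
cell_blue_window 0.69 [181.3  69.4] depth pt [556.8 -95.7  59.1]
cell_stand 0.77 [288.1 122.5] depth pt [469.5 -61.   22.7]
cell_blue [567.9 -95.9   4.1] [0.2 0.2]
cell_blue [480.4 -15.  -38.3] [1.4 1.4]
cell_blue [476.5 -81.8 267.5] [1.8 1.8]
cell_blue_window [565.6 -97.4  35. ] [0.4 0.4]
cell_blue_window [474.3 -25.4  40.6] [0.5 0.5]
cell_blue_window [475.  -82.  279.2] [1.9 1.9]
cell_stand [472.4 -59.4  -6.2] [0.4 0.4]
w3 stand (array([472.1, -59. ]), array([150.3,  62.2]), 81.8) 22.1
  stopper 640 (array([466.9, -96.3]), array([21.9, 17. ]), 81.8) 98.0 [249.  81.  77.]
  stopper 504 (array([477.5, -22.4]), array([21.7, 16.9]), 82.0) 97.8 [ 79. 137. 239.]
  celltop 243 (array([466.8, -96.2]), array([27.9, 20.1]), 81.8) 87.6 [183. 207. 219.]
  celltop 60 (array([486.4, -23.5]), array([25.9,  2.6]), 79.5) 87.8 [207. 205. 211.]
  celltop 92 (array([473.7, -33.7]), array([ 6.6, 17.4]), 62.8) 87.2 [187. 223. 234.]
w4 stand (array([472.3, -59.2]), array([150.5,  62.2]), 81.8) 22.1
  stopper 762 (array([466.8, -96.2]), array([21.9, 17. ]), 81.8) 98.0 [249.  78.  74.]
  stopper 575 (array([477.5, -22.3]), array([22.1, 17.1]), 81.9) 98.0 [ 74. 133. 239.]
  celltop 270 (array([466.8, -96.2]), array([28., 20.]), 81.6) 87.6 [194. 221. 232.]
  celltop 180 (array([477.4, -22.9]), array([26.7, 20.1]), 81.2) 87.5 [204. 227. 234.]
```

View pics/w4.png

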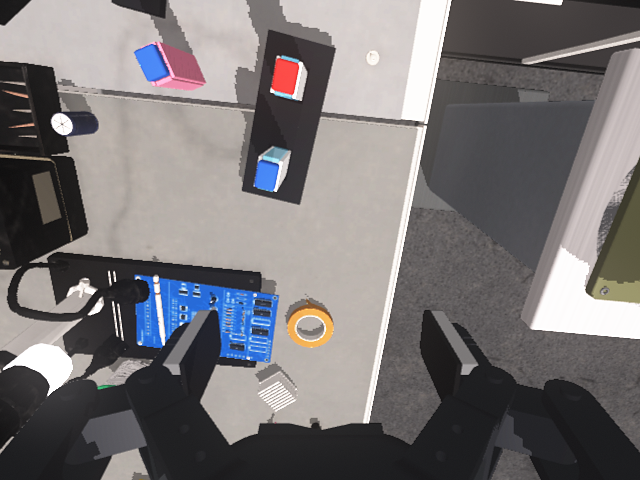

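The close wrist view confirms it. The white cell with the blue stopper is at (270,172) in the large stand, the red cell is at (288,78), and the pink look-alike is at (168,65). The stopper rectangle measures 22 x 17 at z = 98. I'll check the joints, since the tool tilted slightly.

Run:
```python
from h import *
from scipy.spatial.transform import Rotation as R
o=arm.observe();print(o["q"].round(3),o["eef_pos"].round(1),R.from_quat(o["tcp_rot"]).as_matrix().round(4))
```

```text
[-0.131 -0.404  2.107  0.045  1.437  2.908] [429.7   9.6 241.1] [[ 0.0963 -0.9953  0.0071]
 [-0.9944 -0.0959  0.0438]
 [-0.0429 -0.0113 -0.999 ]]
```

>>> servo_tool(
  commands=[
    [0,0,0,0,0,-1.7,0],
    [0,0,0,0,0,-3.4,0],
    [0,0,0,0,0,-5.1,0],
    [0,0,0,0,0,-6.8,0],
    [0,0,0,0,0,-8.5,0],
  ],
)

```text
clock: 9.85
eef_pos: [429.6, 9.7, 240.9]
tcp_rot: [0.958, -0.285, -0.003, -0.022]
wrist_force: [-0.9, 0.2, -0.4]
gripper_width: 85.3
grip_force: 0.0
```

>>> servo_tool(
  commands=[
    [0,0,0,0,0,-1.7,0],
    [0,0,0,0,0,-3.4,0],
    [0,0,0,0,0,-5.1,0],
    [0,0,0,0,0,-6.8,0],
    [0,0,0,0,0,-8.5,0],
  ],
)

```text
clock: 10.48
eef_pos: [429.6, 9.7, 240.9]
tcp_rot: [0.988, 0.155, 0.007, -0.021]
wrist_force: [-0.3, 0.0, -0.4]
gripper_width: 85.6
grip_force: 0.0
```

>>> servo_tool(
  commands=[
    [0,0,0,0,0,-1.7,0],
    [0,0,0,0,0,-3.4,0],
    [0,0,0,0,0,-5.1,0],
    [0,0,0,0,0,-6.8,0],
    [0,0,0,0,0,-8.5,0],
  ],
)

```text
clock: 11.1
eef_pos: [429.6, 9.7, 240.9]
tcp_rot: [0.825, 0.565, 0.015, -0.016]
wrist_force: [0.7, 0.8, -0.8]
gripper_width: 85.1
grip_force: 0.0
```

>>> servo_tool(
  commands=[
    [0,0,0,0,0,-1.7,0],
    [0,0,0,0,0,-1.7,0],
  ],
)

```text
clock: 11.35
eef_pos: [429.5, 9.7, 240.9]
tcp_rot: [0.774, 0.633, 0.017, -0.015]
wrist_force: [0.5, 1.3, 0.1]
gripper_width: 85.2
grip_force: 0.0
```

```bash
cat > go.py <<'E'
# units to reach a TCP world pose (tool down, yaw): go.py x y z yaw
import sys
from h import *
from scipy.spatial.transform import Rotation as R
x,y,z,yaw=map(float,sys.argv[1:5]);o=arm.observe();r=R.from_quat(o["tcp_rot"])
c,s=np.cos(yaw),np.sin(yaw);t=R.from_matrix(np.array([[c,s,0],[s,-c,0],[0,0,-1]]))
print("q",o["q"].round(2),"clock",o["clock"],"shift",(r.inv().apply(np.array([x,y,z])-o["eef_pos"])/40).round(3),"turn",np.rad2deg((r.inv()*t).as_rotvec()).round(2)/6)
E
python3 go.py 477.5 -22.4 160 1.428
```

```text
q [-0.13 -0.4   2.11  0.04  1.44  0.06] clock 11.35 shift [-0.64   1.339  1.994] turn [-0.00833333 -0.425      -0.535     ]
```

>>> servo_tool(
  commands=[
    [-0.3,0.7,0.7,0,-0.2,-0.3,0],
    [-0.64,1.34,1.4,0,-0.43,-0.53,0],
    [-0.64,1.34,2,0,-0.43,-0.53,0],
    [-0.64,1.34,2,0,-0.43,-0.53,0],
    [-0.64,1.34,2,0,-0.43,-0.53,0],
  ],
)

```text
clock: 11.98
eef_pos: [477.8, -22.1, 160.8]
tcp_rot: [0.755, 0.655, 0.0, 0.0]
wrist_force: [0.5, 1.1, 0.1]
gripper_width: 85.3
grip_force: 0.0
```

```bash
python3 go.py 477.5 -22.4 48 1.428
```

```text
q [-0.16 -0.21  2.1  -0.    1.26 -0.02] clock 11.975 shift [-0.007 -0.007  2.819] turn [0.005      0.00333333 0.00833333]
```

>>> servo_tool(
  commands=[
    [0,0,0.8,0,0,0,0],
    [0,0,1.6,0,0,0,0],
    [0,0,2.3,0,0,0,0],
    [0,0,2.8,0,0,0,0],
    [0,0,2.8,0,0,0,0],
  ],
  grip_force=30,
)

```text
clock: 12.6
eef_pos: [476.8, -21.9, 47.8]
tcp_rot: [0.755, 0.655, -0.001, -0.001]
wrist_force: [0.3, 0.2, 0.8]
gripper_width: 85.2
grip_force: 0.0
```

```bash
python3 go.py 477.5 -22.4 48 1.428
```

```text
q [-0.16 -0.07  2.18 -0.    1.03 -0.02] clock 12.6 shift [-0.01   0.018 -0.006] turn [-0.015       0.00333333  0.015     ]
```

>>> servo_tool(
  commands=[
    [0,0,0,0,0,0,0.5],
    [0,0,0,0,0,0,0.65],
    [0,0,0,0,0,0,0.8],
    [0,0,0,0,0,0,1],
    [0,0,0,0,0,0,1],
  ],
  grip_force=30,
)

```text
clock: 13.22
eef_pos: [477.6, -22.1, 48.5]
tcp_rot: [0.755, 0.656, -0.0, 0.0]
wrist_force: [0.2, -0.4, 5.1]
gripper_width: 19.8
grip_force: 35.0
```

>>> servo_tool(
  commands=[
    [0,0,0,0,0,0,1],
    [0,0,0,0,0,0,1],
    [0,0,0,0,0,0,1],
  ],
)

```text
clock: 13.6
eef_pos: [477.6, -22.1, 48.5]
tcp_rot: [0.755, 0.656, -0.0, 0.0]
wrist_force: [-0.1, 0.2, 5.8]
gripper_width: 19.5
grip_force: 35.2
```

>>> servo_tool(
  commands=[
    [0,0,-0.4,0,0,0,1],
    [0,0,-1,0,0,0,1],
    [0,0,-2,0,0,0,1],
    [0,0,-3,0,0,0,1],
    [0,0,-3.4,0,0,0,1],
  ],
)

```text
clock: 14.22
eef_pos: [478.2, -22.2, 186.9]
tcp_rot: [0.755, 0.656, 0.001, 0.001]
wrist_force: [1.0, 0.4, -1.3]
gripper_width: 19.8
grip_force: 34.4
```

>>> servo_tool(
  commands=[
    [0,0,0,0,0,0,1],
    [0,0,0,0,0,0,1],
  ],
)

```text
clock: 14.48
eef_pos: [476.0, -21.8, 181.7]
tcp_rot: [0.755, 0.656, -0.002, -0.001]
wrist_force: [-0.3, 1.2, -0.8]
gripper_width: 19.7
grip_force: 34.4
```

```bash
python3 go.py 567.3 -361.9 184 1.487; python3 look.py w5 cell_blue
```

```text
q [-0.16 -0.23  2.08 -0.    1.3  -0.02] clock 14.475 shift [-8.098  3.451 -0.068] turn [-0.04        0.00166667 -0.54333333]
cell_blue 0.59 [424.1 276.9] depth pt [562.6 -85.3  29. ]
cell_blue 0.56 [323.9 276.3] depth pt [479.5  -8.5 171.7]
```

View pics/w5.png

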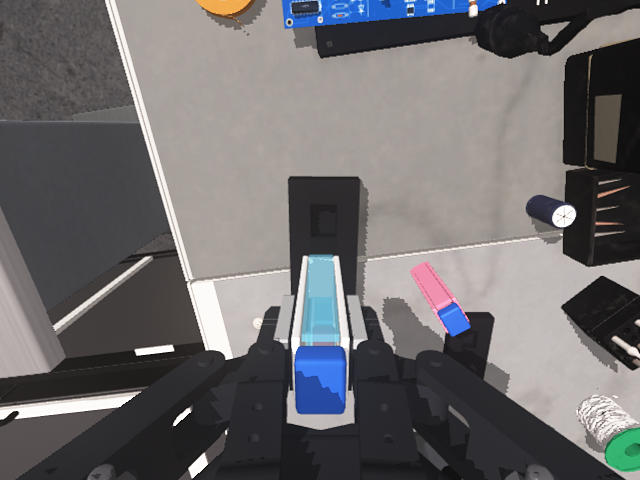

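The cell sits squarely between the pads on its frosted faces: stopper at (320,380), window facing the camera at (322,300), and its pocket empty at (323,220). I carry it to above the gate.

>>> servo_tool(
  commands=[
    [-1,0.45,0,0,0,-0.1,1],
    [-2,0.9,0,0,0,-0.2,1],
    [-3,1.3,0,0,0,-0.3,1],
    [-4,1.7,0,0,0,-0.4,1],
    [-5,2.15,0,0,0,-0.5,1],
  ],
)

```text
clock: 15.2
eef_pos: [533.8, -233.1, 182.0]
tcp_rot: [0.738, 0.675, -0.001, -0.002]
wrist_force: [1.1, 0.8, -0.1]
gripper_width: 19.5
grip_force: 34.4
```

>>> servo_tool(
  commands=[
    [-1,0.4,0,0,0,0,1],
    [-2,0.85,0,0,0,0,1],
    [-2.7,1.1,0,0,0,0,1],
    [-3,1.25,0,0,0,0,1],
    [-3,1.25,0,0,0,0,1],
  ],
)

```text
clock: 15.82
eef_pos: [573.3, -355.9, 182.5]
tcp_rot: [0.738, 0.675, -0.0, -0.001]
wrist_force: [0.4, -0.1, -1.4]
gripper_width: 19.9
grip_force: 34.4
```

>>> servo_tool(
  commands=[
    [0,0,0,0,0,0,1],
    [0,0,0,0,0,0,1],
  ],
)

```text
clock: 16.08
eef_pos: [573.5, -354.9, 183.9]
tcp_rot: [0.737, 0.676, -0.0, -0.0]
wrist_force: [0.0, 0.8, -1.7]
gripper_width: 19.9
grip_force: 34.4
```

```bash
python3 look.py w6 cell_blue,light_path,hood_knob
python3 - <<'E'
from h import *
from gate import cloud,rect
import pickle
P,im,ok=cloud("w6");X,Y,Z=P[...,0],P[...,1],P[...,2]
roi=ok&(np.abs(X-590)<110)&(np.abs(Y+362)<100)
for nm,lo,hi in(("base",6,14),("post",66,76),("hub/arm",88,98),("knob",110,120)):
    n,l,st,c=cv2.connectedComponentsWithStats((ok&(np.abs(X-590)<130)&(np.abs(Y+340)<140)&(Z>lo)&(Z<hi)).astype(np.uint8))
    for i in range(1,n):
        if st[i,4]>60: q=P[l==i];print(nm,st[i,4],rect(q[:,:2]),np.median(q[:,2]).round(1))
o=arm.observe();print(o["eef_pos"].round(1),o["tcp_rot"].round(4),o["gripper_width"],o["grip_force"])
E
python3 go.py 567.3 -361.9 68.5 1.487
```

```text
cell_blue 0.62 [325.3 274. ] depth pt [ 577.  -341.5  171.4]
hood_knob 0.91 [419.7  78.7] depth pt [ 636.5 -254.5  116.7]
base 85 (array([ 602.7, -210.4]), array([ 5.3, 16.7]), 71.6) 9.5
base 13977 (array([ 591.1, -364.2]), array([129.7, 150.6]), 85.1) 10.1
base 83 (array([ 713.9, -464.4]), array([29.4,  9.5]), 85.5) 10.6
post 1503 (array([ 571.6, -317.8]), array([26.9, 33.4]), 84.8) 71.9
post 374 (array([ 697.6, -452.7]), array([43.4, 19.8]), 22.4) 71.0
hub/arm 4268 (array([ 642.9, -313.9]), array([134. ,  24.9]), 89.4) 90.3
hub/arm 695 (array([ 698.2, -458.2]), array([22., 45.]), 73.5) 92.8
knob 439 (array([ 637.9, -253.7]), array([11.5, 11.5]), 83.8) 115.8
knob 282 (array([ 690.9, -461.2]), array([ 7.2, 23.8]), 55.9) 114.0
[ 573.6 -355.5  184.1] [ 7.375e-01  6.754e-01 -3.000e-04  0.000e+00] 19.545576473471495 34.39811289310455
q [-0.63  0.21  1.63 -0.    1.3  -0.55] clock 16.275 shift [-0.171 -0.142  2.891] turn [-0.00333333  0.005      -0.03833333]
```

View pics/w6.png

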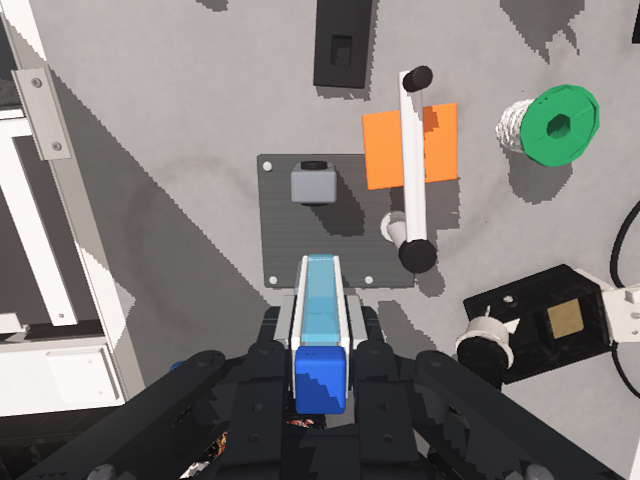

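The gap is clear: the hood is at (410,145) with the arm swung to about 1.45 rad, and the post is at (314,185). I centre the cell and lower it in two steps.

>>> servo_tool(
  commands=[
    [-0.17,-0.15,0,0,0,0,1],
    [-0.17,-0.15,0.4,0,0,0,1],
    [-0.17,-0.15,0.8,0,0,0,1],
    [-0.17,-0.15,0.8,0,0,0,1],
    [-0.17,-0.15,0.8,0,0,0,1],
  ],
)

```text
clock: 16.9
eef_pos: [566.9, -362.2, 151.4]
tcp_rot: [0.738, 0.675, -0.0, -0.0]
wrist_force: [0.9, 0.3, -0.9]
gripper_width: 19.6
grip_force: 34.4
```

```bash
python3 go.py 567.5 -362.2 68.5 1.487
```

```text
q [-0.65  0.23  1.67 -0.    1.25 -0.56] clock 16.9 shift [1.000e-03 1.700e-02 2.072e+00] turn [-0.01166667 -0.         -0.04333333]
```

>>> servo_tool(
  commands=[
    [0,0,0.5,0,0,0,1],
    [0,0,1,0,0,0,1],
    [0,0,1.5,0,0,0,1],
    [0,0,1.8,0,0,0,1],
    [0,0,2.05,0,0,0,1],
  ],
)

```text
clock: 17.52
eef_pos: [566.7, -362.2, 68.6]
tcp_rot: [0.738, 0.675, -0.0, -0.001]
wrist_force: [0.4, -0.4, -1.5]
gripper_width: 19.2
grip_force: 34.4
```

>>> servo_tool(
  commands=[
    [0,0,0,0,0,0,1],
    [0,0,0,0,0,0,1],
    [0,0,0,0,0,0,1],
  ],
)

```text
clock: 17.9
eef_pos: [567.4, -362.7, 70.9]
tcp_rot: [0.738, 0.675, -0.0, 0.001]
wrist_force: [0.1, -0.2, -1.0]
gripper_width: 19.4
grip_force: 34.4
```

```bash
python3 go.py 567.5 -362.2 68.5 1.487; python3 look.py w7 cell_blue
python3 - <<'E'
from h import *
from gate import cloud,rect
P,im,ok=cloud("w7");X,Y,Z=P[...,0],P[...,1],P[...,2]
near=ok&(np.abs(X-567)<70)&(np.abs(Y+362)<75)
b=near&(im[...,2]>150)&(im[...,0]<110)&(Z>110);print("stopper",rect(P[b][:,:2]),np.percentile(Z[b],[5,50,95]).round(1))
m=near&(Z>66)&(Z<76)
n,l,st,c=cv2.connectedComponentsWithStats(m.astype(np.uint8))
for i in range(1,n):
    if st[i,4]>60: q=P[l==i];print("z~72",st[i,4],rect(q[:,:2]),im[l==i].mean(0).round())
sc,d=arm.grab_frame("scene");cv2.imwrite("pics/end.png",np.hstack([cv2.resize(sc[130:230,310:430],(480,400),interpolation=3),cv2.resize(im.astype(np.uint8)[100:420,190:450],(320,400))])[...,::-1])
E
```

```text
q [-0.65  0.31  1.71 -0.    1.11 -0.56] clock 17.9 shift [0.013 0.    0.06 ] turn [ 0.00833333  0.01166667 -0.04333333]
cell_blue 0.86 [320.5 275.2] depth pt [ 568.6 -349.3   59.4]
stopper (array([ 566.9, -359.6]), array([22.4, 17.1]), 85.4) [113.3 120.  121.2]
z~72 4505 (array([ 571.6, -317.7]), array([27., 34.]), 85.7) [144. 144. 151.]
z~72 425 (array([ 568.6, -350.8]), array([ 5.8, 20. ]), 83.2) [149. 181. 193.]
z~72 297 (array([ 634.1, -366. ]), array([13.4,  3.1]), 75.0) [178. 169. 168.]
z~72 112 (array([ 548.7, -411.5]), array([12.9,  3.6]), 86.2) [81. 83. 91.]
z~72 149 (array([ 578. , -413.4]), array([13.5,  4.5]), 82.5) [82. 82. 88.]
```

View pics/end.png

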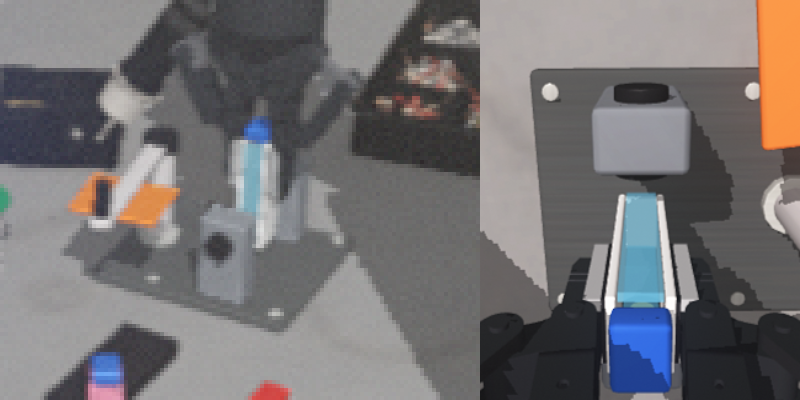

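In the final view the cell is between the posts: stopper at (640,350) in the right panel, window facing the post at (640,130), and the hood well clear. I'll check its tilt on the visible window face before handing in.

Run:
```python
from gate import *
P,im,ok=cloud("w7")
g=np.array([567.5,-362.2]);a=-0.084;Rm=np.array([[np.cos(a),-np.sin(a)],[np.sin(a),np.cos(a)]])
q=(P[...,:2]-g)@Rm;X,Y,Z=q[...,0],q[...,1],P[...,2]
m=ok&(np.abs(X)<12)&(Y>5)&(Y<25)&(Z>34)&(Z<108)
for x0 in(-12,-6,6):
  k=m&(X>x0)&(X<x0+(12 if x0==-6 else 6))
  A=np.c_[X[k],Z[k],np.ones(k.sum())];y=Y[k]
  for _ in range(4):
    c,*_r=np.linalg.lstsq(A,y,rcond=None);r=np.abs(A@c-y)<1.5;A,y=A[r],y[r]
  print(x0,k.sum(),len(y),"yaw slope",c[0].round(3),"tilt",c[1].round(3),"face y at z55,z80",(c[1]*55+c[2]).round(1),(c[1]*80+c[2]).round(1))
for z in range(30,110,8):
  k=m&(Z>z)&(Z<z+8);
  if k.sum()>10: print(z,k.sum(),Y[k].mean().round(1),X[k].min().round(1),X[k].max().round(1))
print(Z[ok&(np.abs(X)<12)&(Y>0)&(Y<25)&(Z>16)].min())
```

```text
-12 903 810 yaw slope 0.475 tilt -0.001 face y at z55,z80 16.2 16.1
-6 2129 2126 yaw slope -0.002 tilt 0.002 face y at z55,z80 13.3 13.4
6 929 847 yaw slope -0.487 tilt -0.005 face y at z55,z80 16.3 16.2
30 99 12.8 -9.5 10.2
38 216 12.9 -9.7 10.2
46 232 12.9 -9.7 10.0
54 276 12.8 -9.7 10.2
62 311 12.9 -9.8 10.1
70 398 12.7 -11.8 12.0
78 490 12.5 -12.0 11.9
86 603 12.5 -12.0 12.0
94 678 12.5 -12.0 12.0
102 658 12.2 -12.0 12.0
30.05999345529665
```

The cell is upright (tilt 0.002 rad) and square to the gate. It is 0.2 mm off sideways, about 1 mm off along the light and about 2 mm high, all well inside tolerance, so I'm handing it in.

```bash
python3 -c "
from workcell import arm
print(arm.sign_off())"
```

```text
the job is handed in; nothing more can be done
None
```

The hood is swung to about 1.45 rad, and the blue-stoppered cell is held by its frosted faces in the middle of the light path. It was upright, square and within about 2 mm by my last measurement; I handed it in at about 18 s of the 51 s, and no verdict was returned.

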